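# Fetch a core tube from between the bottles

## Task

Bring the orange-capped core tube from the rack to the white cup and stand it upright in it. First clear the two small bottles (dropper bottle or vials) on either side of that tube out of the way, standing them on the blue mat; once the tube is in the cup, put each of these two bottles back, upright, on the very ring where it stood. Leave the third bottle and the blue-capped tube where they are, tip nothing over, and do not disturb the mouse and the rock on the desk.

Things in the scene. Friction and masses are not known exactly. Their poses are not given: they have to be found in the camera images.
- orange_tube_center (a point): Core tube with a ribbed orange cap (32 mm of its height) and a grey rock core, 26 mm in diameter, 100 mm tall, 0.08 kg; the wanted one. It stands in either well of the rack, 55 mm deep, 45 mm of it showing. The point is on its axis, half-way up (50 mm above its foot, so 5 mm below the rack's top at the start). z is its upright axis.
- blue_tube_center (a point): The same kind of tube with a blue cap, in the other well; to be left there. The point is on its axis, 50 mm above its foot.
- dropper_center (a point): White plastic dropper bottle with a pointed nozzle, 28 mm in diameter and 69 mm tall in all; grasp its straight body (lower 41 mm). It stands at the start on one of the three printed rings of the rack (which one varies). The point given is on its axis, 20.5 mm above its underside; z is its own upright axis.
- red_vial_center (a point): Small vial of red grains with a white cap, 24 mm in diameter, 56 mm tall in all; grasp the lower 44 mm. It stands at the start on one of the three printed rings of the rack (which one varies). The point given is on its axis, 22 mm above its underside; z is its own upright axis.
- clear_vial_center (a point): Small vial of pale grains with a black cap, 24 mm in diameter, 56 mm tall in all; grasp the lower 44 mm. It stands at the start on one of the three printed rings of the rack (which one varies). The point given is on its axis, 22 mm above its underside; z is its own upright axis.
- rack: Fixed grey block, 192 (x) x 66 (y) x 65 mm high; origin: centre of underside. Along its x at y = 0: flat printed ring (37 mm wide) at -72 mm, well at -36, ring at 0, well at 36, ring at 72. Wells: 29 mm wide, 55 deep, between two cheeks (20 x 6 mm, at y = +-18.5) 38.5 mm above the top, so grip a tube with the fingers along the rack's x, once the bottles beside it are gone; grip bottles along its y.
- mat: Blue mat, fixed flat on the desk, 170 (its x) x 110 (its y) x 4 mm thick, origin at the centre of its underside: the side area for the cleared bottles.
- cup: White round holder cup, fixed: outer diameter 58 mm (foot 84 mm), 30 mm high, open at the top, inner diameter 50 mm, inner floor 6 mm above the desk. Origin at the centre of its underside. The orange-capped tube stands on its floor at the end.
- mouse_center (a point): Black computer mouse, 104 x 60 x 37 mm, loose on the desk behind the work; bystander. The point is its centre.
- fossil_center (a point): Pale rock sample, 34 x 44 x 35 mm, loose on the desk behind the work; bystander. The point is its centre.

How it is judged:
On the way, in this order (a step that is already met when the one before it is completed fails the run):
1. the two bottles next to the orange-capped tube stand upright on the blue mat, the third still on its ring ((((x of red_vial_center in the frame of mat between -0.085 and 0.085 m and y of red_vial_center in the frame of mat between -0.055 and 0.055 m and z of red_vial_center in the frame of mat below 0.032 m and angle between red_vial's own z axis and vertical below 0.15 rad and linear speed of red_vial below 0.03 m/s) and (x of clear_vial_center in the frame of mat between -0.085 and 0.085 m and y of clear_vial_center in the frame of mat between -0.055 and 0.055 m and z of clear_vial_center in the frame of mat below 0.032 m and angle between clear_vial's own z axis and vertical below 0.15 rad and linear speed of clear_vial below 0.03 m/s) and distance of dropper_center from where it was at the start of the episode below 0.015 m and horizontal distance between dropper_center and orange_tube_center above 0.08 m) or ((x of dropper_center in the frame of mat between -0.085 and 0.085 m and y of dropper_center in the frame of mat between -0.055 and 0.055 m and z of dropper_center in the frame of mat below 0.032 m and angle between dropper's own z axis and vertical below 0.15 rad and linear speed of dropper below 0.03 m/s) and (x of clear_vial_center in the frame of mat between -0.085 and 0.085 m and y of clear_vial_center in the frame of mat between -0.055 and 0.055 m and z of clear_vial_center in the frame of mat below 0.032 m and angle between clear_vial's own z axis and vertical below 0.15 rad and linear speed of clear_vial below 0.03 m/s) and distance of red_vial_center from where it was at the start of the episode below 0.015 m and horizontal distance between red_vial_center and orange_tube_center above 0.08 m) or ((x of dropper_center in the frame of mat between -0.085 and 0.085 m and y of dropper_center in the frame of mat between -0.055 and 0.055 m and z of dropper_center in the frame of mat below 0.032 m and angle between dropper's own z axis and vertical below 0.15 rad and linear speed of dropper below 0.03 m/s) and (x of red_vial_center in the frame of mat between -0.085 and 0.085 m and y of red_vial_center in the frame of mat between -0.055 and 0.055 m and z of red_vial_center in the frame of mat below 0.032 m and angle between red_vial's own z axis and vertical below 0.15 rad and linear speed of red_vial below 0.03 m/s) and distance of clear_vial_center from where it was at the start of the episode below 0.015 m and horizontal distance between clear_vial_center and orange_tube_center above 0.08 m))), for 0.2 s.
2. the orange-capped tube stands upright in the white cup (horizontal distance between orange_tube_center and cup below 0.0135 m and z of orange_tube_center in the frame of cup below 0.06 m and angle between orange_tube's own z axis and vertical below 0.1 rad and linear speed of orange_tube below 0.03 m/s), for 0.2 s.
At the end, for the whole second after the job is handed in: All three bottles stand upright and at rest within 12 mm of where they started; the orange-capped tube stands on the floor of the white cup, upright (within 0.1 rad), anywhere inside it; the blue-capped tube is still in its well (all of step 2 and distance of each of dropper_center, red_vial_center, clear_vial_center from where it was at the start of the episode below 0.012 m and angle between each of dropper, red_vial, clear_vial, blue_tube's own z axis and vertical below 0.15 rad and linear speed of each of dropper, red_vial, clear_vial below 0.03 m/s and distance of blue_tube_center from where it was at the start of the episode below 0.015 m); the robot touches nothing.
It fails at once if the third bottle is taken from its ring while the orange-capped tube is still in the rack ((x of orange_tube_center in the frame of rack below 0 m and z of orange_tube_center in the frame of rack below 0.075 m and horizontal distance between orange_tube_center and rack below 0.05 m and not ((x of dropper_center in the frame of rack above 0.05 m and y of dropper_center in the frame of rack between -0.03 and 0.03 m) or (x of red_vial_center in the frame of rack above 0.05 m and y of red_vial_center in the frame of rack between -0.03 and 0.03 m) or (x of clear_vial_center in the frame of rack above 0.05 m and y of clear_vial_center in the frame of rack between -0.03 and 0.03 m))) or (x of orange_tube_center in the frame of rack above 0 m and z of orange_tube_center in the frame of rack below 0.075 m and horizontal distance between orange_tube_center and rack below 0.05 m and not ((x of dropper_center in the frame of rack below -0.05 m and y of dropper_center in the frame of rack between -0.03 and 0.03 m) or (x of red_vial_center in the frame of rack below -0.05 m and y of red_vial_center in the frame of rack between -0.03 and 0.03 m) or (x of clear_vial_center in the frame of rack below -0.05 m and y of clear_vial_center in the frame of rack between -0.03 and 0.03 m)))).
It fails at once if all three bottles are away from their places at once (distance of each of dropper_center, red_vial_center, clear_vial_center from where it was at the start of the episode above 0.03 m).
It fails at once if a bottle or tube is tipped over (angle between any of dropper, red_vial, clear_vial, orange_tube, blue_tube's own z axis and vertical above 0.6 rad).
It fails at once if the blue-capped tube is pulled out (distance of blue_tube_center from where it was at the start of the episode above 0.02 m).
It fails at once if the mouse or the rock is shifted more than 30 mm (distance of any of mouse_center, fossil_center from where it was at the start of the episode above 0.03 m).
It also fails if it takes over 128 s, if anything falls off the work surface, if the arm or the gripper's body presses on something with over 40 N, if the wrist force passes 120 N, or if a joint passes its speed limit or range.

## Robot

A 7-joint arm with a two-finger parallel gripper is mounted at the origin on a cart in front of the work surface, level with it; the furniture and walls round the work are solid. World frame = base frame: x ahead of the robot, y to its left, z up, the work surface at z = 0. Lengths are in m, angles in rad, forces in N, time in s.
With the tool pointing down it reaches from about 0.35 to 0.9 m from the base axis. Payload 8.1 kg.
Tool frame: the origin (TCP) lies midway between the tips of the shut fingers; the grasp point (between the pads) lies 19 mm behind it; z points along the fingers, y is the line along which they close (so a half turn about z gives the same grasp; the last joint's range is limited). The gripper opens to 92 mm and grips with 3 to 60 N. Pads are 19 mm wide; open, the fingers measure 130 mm over their backs; the gripper's body (75 mm by 190 mm) begins 47 mm behind the grasp point.
Start: joints at [-0.103, 0.434, 0.025, 1.573, -0.012, 1.134, -0.075], TCP at [0.625, -0, 0.227] pointing down, gripper open.
Joint ranges: [-2.62, 2.62], [-0.44, 2.09], [-1.27, 1.32], [0.08, 2.57], [-1.32, 4.46], [0.12, 2], [-2.74, 2.74]. Speed limits (rad/s): [2.22, 2.22, 3.01, 3.01, 3.14, 3.14, 3.14].

## Interface

Orientations are given as a rotation vector (axis times angle).
In Python, from cell import arm gives the robot as it stands.
- The arm moves only by the tool send_rows, never from a script. Its argument "increments" is a list of rows, each a list of 3 entries, a list of its own where there are three numbers: the finger opening in cm, from 0 to 9.18, then the shift along the tool's x, y, z in cm, then the turn, a rotation vector about the tool's x, y, z in rad. A call has 1 to 5 rows; each row shifts and turns the commanded pose from where the row before left it, along the tool's axes as they then stand; what a row does not reach is not made up. A row lasts 1/10 s, in which the tool goes at most 50 mm and 8.59 degrees, less where a joint would pass 70% of its speed; a pose out of reach is approached as far as the arm can. A call is refused whole if a number of a shift passes 5 or a number of a turn 0.15, either way. A call with a gripper value outside its range is refused whole. The fingers move at their own pace and stop on an object; "force" is the grip in N (left out, the last holds). Time passes only in rows, so rows that do not move let the fingers close. It gives the time, the measured TCP pose, the force, the opening and the grip force at its end, in the units of the state.
- arm.observe(): the state, without advancing time (a new reading comes with each control period).
- arm.get_image(name): name is "scene" or "side" or "wrist"; returns the picture (480x640x3 uint8, red, green, blue); there is no depth.
- arm.camera_params(name): a dict with "camera_matrix" (3x3 intrinsics, pixels), "R" (3x3) and "t" (3): a world point X has camera coordinates R X + t. Camera axes: x right, y down, z forward; pixel columns grow to the right and rows downward; lengths in m; the calibration is good to about 2 mm. The wrist camera is an equidistant fisheye: a pixel r from the principal point sees the ray r / f radians off the axis. A picture is of the moment at which its call begins: read the wrist's pose just before it. camera_params takes no time and is no camera call; for the wrist camera it gives the pose at the moment of the call.
- arm.sign_off(): hands the job in; it is judged then, once.
The state is a dict: "clock": time; "joints": joint angles; "dq": joint speeds; "joint_efforts": joint torques, N m; "position": TCP position; "ee_rot": TCP orientation; "force": force on the tool from outside, world axes, zero at the start; "ft_torque": the same for the moment, N m; "width": opening from 0.0 (shut) to 1.0 (fully open); "gripper_force": force on a finger pad.
Only numpy, scipy, OpenCV 4.12 (cv2) and the standard library are available. Lean on these libraries where they do the work, as an engineer would, in place of code of your own. Each camera call takes 0.05 s, during which the arm holds its last target. There are 200 camera calls.

## Working session

There is one attempt and no reset: what is moved stays moved. The work goes in short steps, Python scripts to look and compute and a tool call to move; the robot and the scene stay as the last step left them, time stands still between calls to the robot, and variables do not carry over. Pictures are saved under pics/ and viewed, at most 14 in all, crops included, and the job is handed in when it is done.

Besides the shell and the picture viewer there is one more tool, called after "Request:" as name([rows], argument=value, ...), one row to a line, values as JSON. send_rows: Moves the arm, as the interface text tells. Its arguments: {"type":"object","properties":{"increments":{"type":"array"},"force":{"type":"number"}},"required":["increments"]}

```bash
mkdir -p pics
python3 - <<'E'
from cell import arm
import cv2
s=arm.observe(); print(s)
for n in("scene","side","wrist"):
    im=arm.get_image(n); cv2.imwrite(f"pics/{n}0.png",im[:,:,::-1]); p=arm.camera_params(n); print(n,p)
E
```

```text
{'clock': 0.0, 'joints': array([-0.10255727,  0.43520021,  0.02499241,  1.57408594, -0.01164493,
        1.13398023, -0.07512421]), 'dq': array([-0.00119492,  0.00166407, -0.00037897, -0.00058924, -0.00142951,
       -0.00058825,  0.00087713]), 'joint_efforts': array([ 3.89017032e-04, -6.67853522e+01,  9.84863900e-01, -3.14464223e+01,
       -6.05165795e-02,  4.27553023e-02,  1.12382318e-04]), 'position': array([ 6.24500431e-01, -7.93391305e-05,  2.25963641e-01]), 'ee_rot': array([-2.22092439e+00, -2.22053954e+00,  1.81099582e-03]), 'force': array([-0.52758456,  0.22515041,  0.51285956]), 'ft_torque': array([ 0.00754004, -0.00730561,  0.01945671]), 'gripper_force': 0.0, 'width': 0.9950306769107818}
scene {'camera_matrix': array([[582.5278788,   0.       , 314.9853776],
       [  0.       , 582.5278788, 248.9831344],
       [  0.       ,   0.       ,   1.       ]]), 'R': array([[ 0.48098445, -0.87662432,  0.01355563],
       [-0.53784157, -0.30724165, -0.78506625],
       [ 0.69237302,  0.37031388, -0.61926346]]), 't': array([-0.31803808,  0.38288069,  0.95041969])}
side {'camera_matrix': array([[531.21857269,   0.        , 321.16785136],
       [  0.        , 531.21857269, 240.45269544],
       [  0.        ,   0.        ,   1.        ]]), 'R': array([[ 0.96297017, -0.26956674, -0.00471435],
       [-0.11100191, -0.38047444, -0.91810554],
       [ 0.24569703,  0.88463155, -0.39630796]]), 't': array([-0.56523073,  0.13926913,  0.82986924])}
wrist {'camera_matrix': array([[371.64829954,   0.        , 321.16228817],
       [  0.        , 371.64829954, 236.59542478],
       [  0.        ,   0.        ,   1.        ]]), 'R': array([[ 9.99997583e-01,  5.04433053e-04, -2.13981787e-03],
       [ 1.06096568e-03, -9.63207649e-01,  2.68756209e-01],
       [-1.92551942e-03, -2.68757830e-01, -9.63205856e-01]]), 't': array([-0.6250662 , -0.0344425 ,  0.38967246])}
```

View pics/scene0.png

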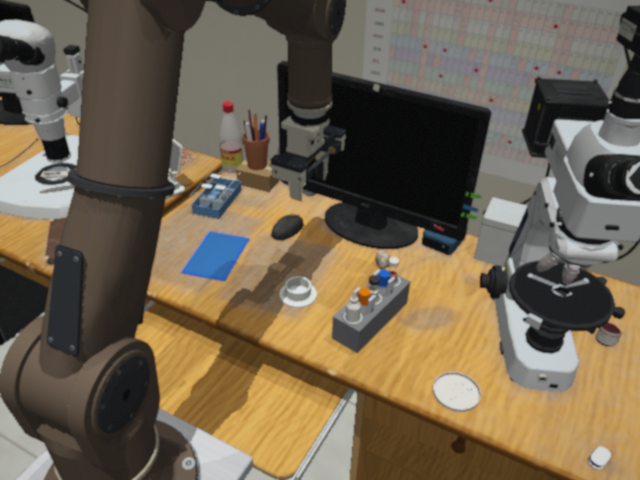

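View pics/side0.png

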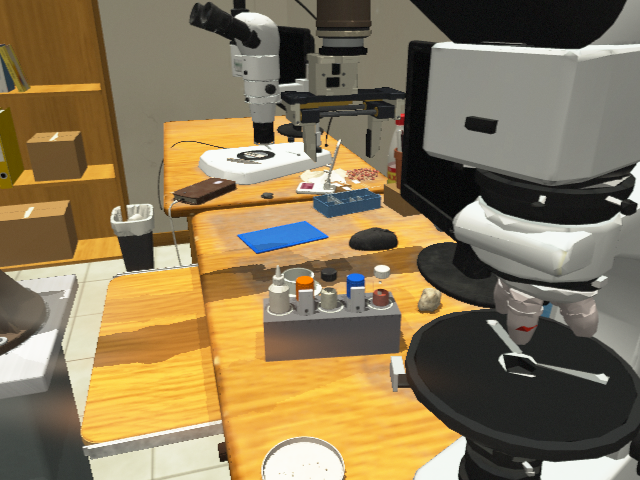

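View pics/wrist0.png

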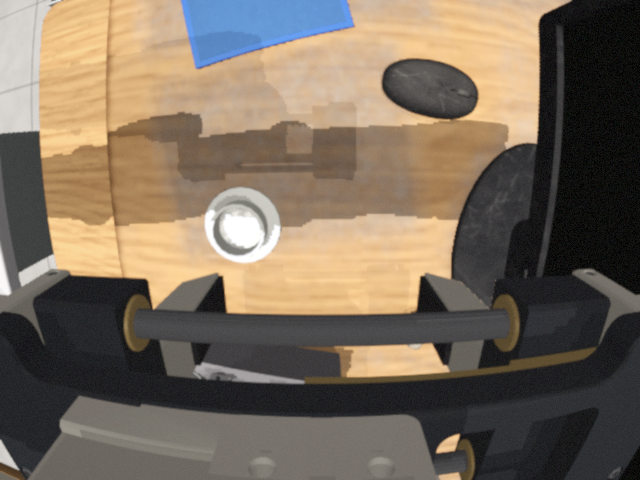

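The side view shows the rack with, left to right, dropper (280,300), orange (304,292), clear vial (329,297), blue (355,290) and red vial (381,290). So dropper and clear get cleared and red stays. In the scene view the cup is at (298,291) and the mat at (216,255). I'll enlarge the views next.

Run:
```python
import cv2,numpy as np
a=cv2.imread('pics/scene0.png');b=cv2.imread('pics/side0.png')
A=cv2.resize(a[225:355,270:430],None,fx=5,fy=4.6*5/4.6*0+4.5,interpolation=cv2.INTER_CUBIC)
A=cv2.resize(a[230:350,270:430],(800,600),interpolation=cv2.INTER_CUBIC)
B=cv2.resize(b[250:370,250:410],(800,600),interpolation=cv2.INTER_CUBIC)
cv2.imwrite('pics/sc1.png',A);cv2.imwrite('pics/si1.png',B)
```

```text
(no output)
```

View pics/sc1.png

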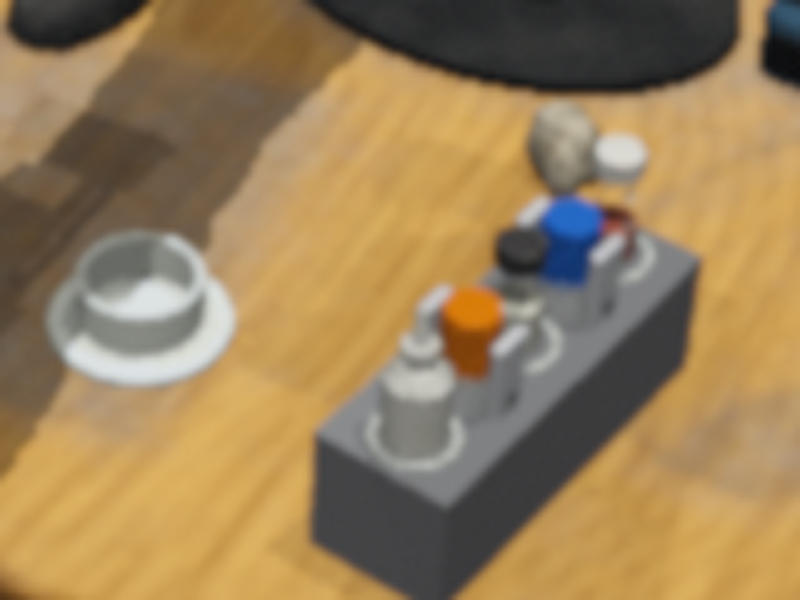

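View pics/si1.png

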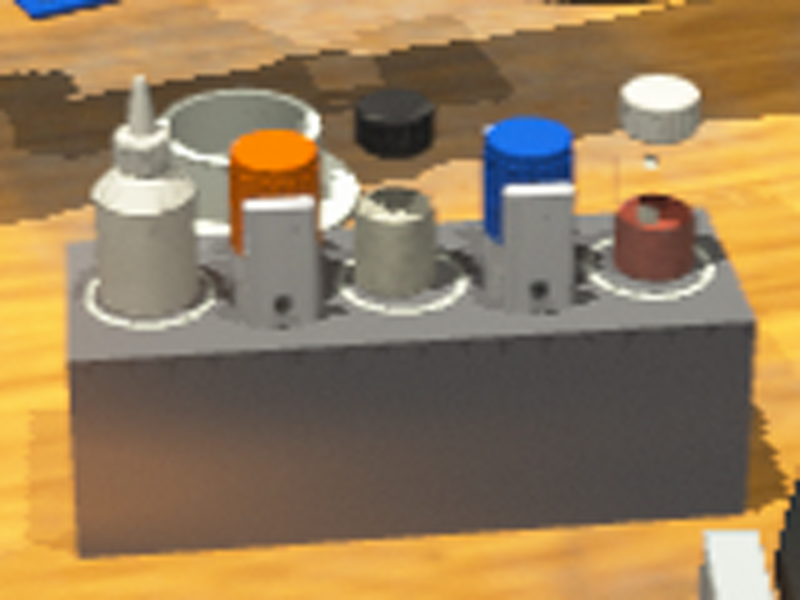

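```bash
cat > h.py <<'E'
import numpy as np,cv2
from scipy.optimize import least_squares
from cell import arm
P={n:arm.camera_params(n) for n in("scene","side")}
def proj(n,X):
    p=P[n];c=np.atleast_2d(X)@p['R'].T+p['t'];K=p['camera_matrix'];return c[:,:2]/c[:,2:]*K[0,0]+K[:2,2]
def ray(p,uv,z,fish=False):
    K=p['camera_matrix'];d=(np.array(uv,float)-K[:2,2])/K[0,0]
    if fish:
        r=np.hypot(*d);d=d/r*np.tan(r)
    d=p['R'].T@np.r_[d,1];o=-p['R'].T@p['t'];return o+d*(z-o[2])/d[2]
E
python3 - <<'E'
from h import *
sc=lambda u,v:((u+.5)/5-.5+270,(v+.5)/5-.5+230)
si=lambda u,v:((u+.5)/5-.5+250,(v+.5)/5-.5+250)
obs=[("scene",(-.096,.033,.065),sc(316,435)),("scene",(-.096,-.033,.065),sc(443,503)),("scene",(.096,-.033,.065),sc(697,262)),
("side",(-.096,-.033,.065),si(72,360)),("side",(.096,-.033,.065),si(752,322)),("side",(-.096,.033,.065),si(70,243)),("side",(-.096,-.033,0),si(80,553)),("side",(.096,-.033,0),si(748,512))]
def f(q,o):
    c,s=np.cos(q[2]),np.sin(q[2]);return np.concatenate([proj(n,[q[0]+c*a[0]-s*a[1],q[1]+s*a[0]+c*a[1],a[2]])[0]-b for n,a,b in o])
for w in(("scene",),("side",),("scene","side")):
    o=[x for x in obs if x[0] in w];r=least_squares(f,[.6,-.2,0],args=(o,));print(w,r.x.round(4),np.abs(r.fun).max().round(2))
q=r.x;c,s=np.cos(q[2]),np.sin(q[2])
for nm,x,z,a,b in[("drop",-.072,.134,sc(423,320),si(139,78)),("orange",-.036,.11,sc(473,305),si(275,143)),("clear",0,.121,sc(522,243),si(395,105)),("blue",.036,.11,sc(571,215),si(528,132)),("red",.072,.121,sc(620,150),si(661,90))]:
    print(nm,np.round([q[0]+c*x,q[1]+s*x],4),ray(P['scene'],a,z)[:2].round(4),ray(P['side'],b,z)[:2].round(4))
W=dict(camera_matrix=np.array([[371.648,0,321.162],[0,371.648,236.595],[0,0,1]]),R=np.array([[ 9.99997583e-01,5.04433053e-04,-2.13981787e-03],[1.06096568e-03,-9.63207649e-01,2.68756209e-01],[-1.92551942e-03,-2.68757830e-01,-9.63205856e-01]]),t=np.array([-0.6250662,-0.0344425,0.38967246]))
print("cup",ray(P['scene'],sc(141,276),.03),ray(W,(240,224),.015,True))
print("mat scene",[ray(P['scene'],p,.004)[:2].round(3) for p in[(216,233),(249,239),(232,279),(183,270)]])
print("mat side",[ray(P['side'],p,.004)[:2].round(3) for p in[(238,237),(306,222),(328,236),(257,252)]])
print("mat wrist",[ray(W,p,.004,True)[:2].round(3) for p in[(199,68),(353,26)]])
print("mouse/fossil",ray(P['side'],(373,242),.02),ray(P['side'],(429,301),.015))
E
```

```text
('scene',) [ 0.5421 -0.1999 -0.1673] 1.18
('side',) [ 0.5462 -0.1958 -0.1729] 1.22
('scene', 'side') [ 0.5454 -0.1975 -0.1684] 2.39
drop [ 0.4745 -0.1854] [ 0.466 -0.191] [ 0.4735 -0.1848]
orange [ 0.51   -0.1914] [ 0.508  -0.1944] [ 0.5108 -0.1877]
clear [ 0.5454 -0.1975] [ 0.5401 -0.2004] [ 0.5437 -0.1953]
blue [ 0.5809 -0.2035] [ 0.5783 -0.2064] [ 0.5812 -0.2011]
red [ 0.6164 -0.2095] [ 0.6148 -0.2118] [ 0.6185 -0.2072]
cup [ 0.53481437 -0.02538905  0.03      ] [ 0.54099629 -0.0174255   0.015     ]
mat scene [array([0.628, 0.269]), array([0.649, 0.182]), array([0.502, 0.131]), array([0.472, 0.249])]
mat side [array([0.466, 0.24 ]), array([0.63 , 0.285]), array([0.656, 0.191]), array([0.493, 0.151])]
mat wrist [array([0.498, 0.148]), array([0.657, 0.187])]
mouse/fossil [0.7246237  0.09805404 0.02      ] [ 0.73074229 -0.1454165   0.015     ]
```

Request:
send_rows([
  [9.18, [-3.8, -2.5, 0], [0, 0, 0]],
  [9.18, [-3.8, -2.5, 0], [0, 0, 0]],
  [9.18, [-3.8, -2.5, 0], [0, 0, 0]],
  [9.18, [-3.8, -2.5, 0], [0, 0, 0]],
  [9.18, [-3.8, -2.5, 0], [0, 0, 0]],
])

```text
clock: 0.65
position: [0.4986, -0.1913, 0.2266]
ee_rot: [-2.221, -2.221, 0.0]
force: [1.3, -0.9, -0.9]
width: 1.0
gripper_force: 0.0
```

Request:
send_rows([
  [9.18, [0, 0, 0], [0, 0, -0.14]],
  [9.18, [0, 0, 0], [0, 0, -0.14]],
  [9.18, [0, 0, 0], [0, 0, -0.14]],
  [9.18, [0, 0, 0], [0, 0, -0.14]],
  [9.18, [0, 0, 0], [0, 0, -0.14]],
])

```text
clock: 1.15
position: [0.4997, -0.19, 0.2265]
ee_rot: [-1.317, -2.852, 0.0]
force: [-0.0, 0.1, -0.2]
width: 1.001
gripper_force: 0.0
```

Request:
send_rows([
  [9.18, [0, 0, 0], [0, 0, -0.14]],
  [9.18, [0, 0, 0], [0, 0, -0.14]],
  [9.18, [0, 0, 0], [0, 0, -0.14]],
  [9.18, [0, 0, 0], [0, 0, -0.14]],
  [9.18, [0, 0, 0], [0, 0, -0.14]],
])

```text
clock: 1.65
position: [0.4998, -0.19, 0.2265]
ee_rot: [-0.259, -3.13, -0.0]
force: [0.2, 0.7, -1.1]
width: 0.997
gripper_force: 0.0
```

Request:
send_rows([
  [9.18, [0, 0, 0], [0, 0, 0]],
  [9.18, [0, 0, 0], [0, 0, 0]],
  [9.18, [0, 0, 0], [0, 0, 0]],
])

```text
clock: 1.95
position: [0.4999, -0.19, 0.2266]
ee_rot: [-0.273, -3.129, -0.0]
force: [0.3, 0.5, -0.4]
width: 0.998
gripper_force: 0.0
```

Run:
```python
from h import *
import pickle
from scipy.spatial.transform import Rotation as R
s=arm.observe();print(s['clock'],s['position'],R.from_rotvec(s['ee_rot']).as_matrix().round(3),s['joints'].round(2))
p=arm.camera_params('wrist');im=arm.get_image('wrist')[:,:,::-1];pickle.dump(p,open('w1.pkl','wb'))
cv2.imwrite('pics/w1.png',im)
```

```text
1.95 [ 0.49989436 -0.19000106  0.22663736] [[-0.985  0.173 -0.   ]
 [ 0.173  0.985  0.   ]
 [ 0.     0.    -1.   ]] [ 0.4   0.3  -0.17  1.78  0.06  1.07  1.6 ]
```

View pics/w1.png

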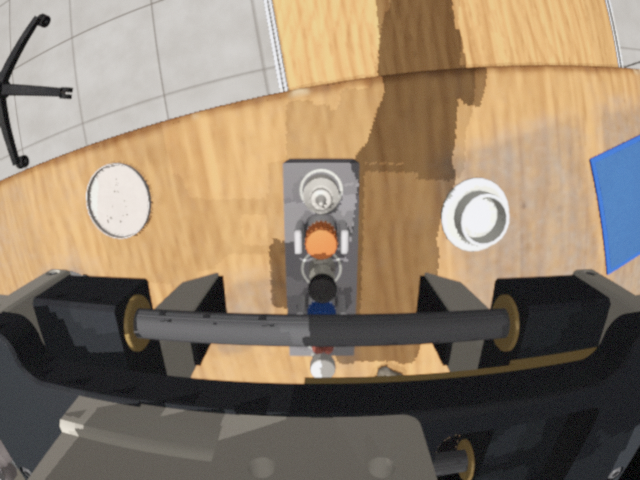

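The rack sits squarely below, with rings at (320,188), dropper nozzle (321,199), orange cap (321,241) and black cap (321,287). The cup is at (476,214). Next I'll enlarge it.

Run:
```python
import cv2
im=cv2.imread('pics/w1.png');cv2.imwrite('pics/w1c.png',cv2.resize(im[150:310,270:370],(500,800)[:2],interpolation=cv2.INTER_CUBIC)[:600])
cv2.imwrite('pics/w1c.png',cv2.resize(im[150:300,270:520],None,fx=3.2,fy=3.2,interpolation=cv2.INTER_CUBIC))
```

```text
(no output)
```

View pics/w1c.png

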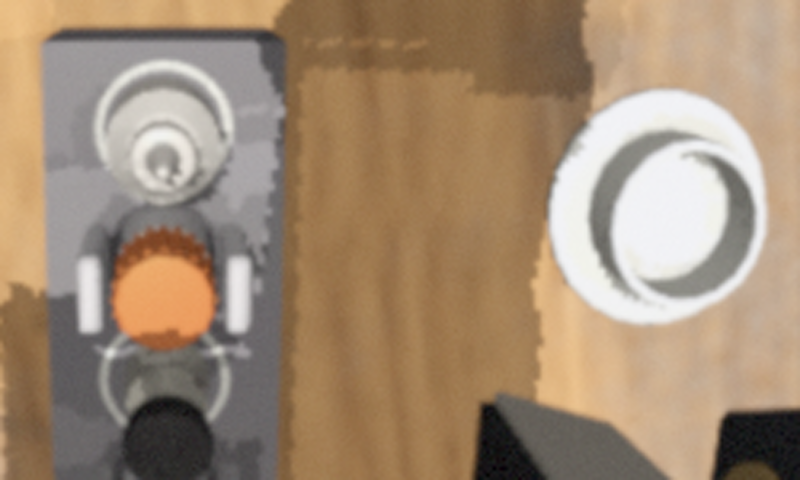

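Run:
```python
from h import *
import pickle
w=pickle.load(open('w1.pkl','rb'));g=lambda u,v,z:ray(w,((u+.5)/3.2-.5+270,(v+.5)/3.2-.5+150),z,True)[:2].round(4)
for n,a in dict(ring1=(165,131,.065),drop=(163,158,.132),orange=(164,302,.11),cheeks=(164,295,.1035),ring2=(165,377,.065),clear=(168,440,.121),foot=(658,207,.004),rim=(688,225,.03),fl=(45,40,.065),fr=(283,40,.065)).items():print(n,g(*a))
print("mat",[ray(w,p,.004,True)[:2] for p in[(590,157),(608,272)]])
```

```text
ring1 [ 0.4763 -0.186 ]
drop [ 0.4722 -0.1858]
orange [ 0.5105 -0.1923]
cheeks [ 0.5106 -0.1923]
ring2 [ 0.5458 -0.1982]
clear [ 0.5415 -0.1967]
foot [ 0.538  -0.0235]
rim [ 0.5383 -0.0236]
fl [ 0.4462 -0.2134]
fr [ 0.4573 -0.1506]
mat [array([0.49075322, 0.14722594]), array([0.65291384, 0.1877198 ])]
```

Request:
send_rows([
  [9.18, [0.9, 0, 3], [0, 0, 0]],
  [9.18, [0.9, 0, 3], [0, 0, 0]],
  [9.18, [0.8, 0, 3], [0, 0, 0]],
  [9.18, [0, 0, 3.2], [0, 0, 0]],
  [9.18, [0, 0, 3], [0, 0, 0]],
])

```text
clock: 2.5
position: [0.4742, -0.1856, 0.0737]
ee_rot: [0.271, 3.13, -0.0]
force: [0.2, -1.3, -0.2]
width: 0.995
gripper_force: 0.0
```

Request:
send_rows([
  [9.18, [0, 0, 0], [0, 0, 0]],
  [4, [0, 0, 0], [0, 0, 0]],
  [3.2, [0, 0, 0], [0, 0, 0]],
  [2, [0, 0, 0], [0, 0, 0]],
  [2, [0, 0, 0], [0, 0, 0]],
], force=15)

```text
clock: 3.0
position: [0.4751, -0.1859, 0.0759]
ee_rot: [0.268, 3.128, -0.001]
force: [0.4, 0.9, 0.4]
width: 0.703
gripper_force: 0.0
```

Request:
send_rows([
  [2, [0, 0, 0], [0, 0, 0]],
  [2, [0, 0, 0], [0, 0, 0]],
  [2, [0, 0, 0], [0, 0, 0]],
  [2, [0, 0, 0], [0, 0, 0]],
  [2, [0, 0, 0], [0, 0, 0]],
])

```text
clock: 3.5
position: [0.4744, -0.1856, 0.0747]
ee_rot: [-0.268, -3.13, -0.0]
force: [1.1, 0.1, 1.3]
width: 0.307
gripper_force: 15.0
```

Request:
send_rows([
  [2, [0, 0, -2], [0, 0, 0]],
  [2, [0, 0, -3], [0, 0, 0]],
  [2, [0, 2, -2], [0, 0, 0]],
  [2, [0.3, 4, 0], [0, 0, 0]],
  [2, [0.3, 4, 0], [0, 0, 0]],
])

```text
clock: 4.0
position: [0.486, -0.0856, 0.1455]
ee_rot: [0.271, 3.128, -0.0]
force: [0.8, 0.7, -0.8]
width: 0.306
gripper_force: 15.0
```

Request:
send_rows([
  [2, [0.3, 4, 0], [0, 0, 0]],
  [2, [0.3, 4, 0], [0, 0, 0]],
  [2, [0.3, 4, 0], [0, 0, 0]],
  [2, [0.3, 4, 0], [0, 0, 0]],
  [2, [0.3, 4, 0], [0, 0, 0]],
])

```text
clock: 4.5
position: [0.5045, 0.1152, 0.1447]
ee_rot: [-0.268, -3.13, 0.0]
force: [0.7, -0.1, -0.3]
width: 0.302
gripper_force: 15.0
```

Request:
send_rows([
  [2, [0.3, 4, 0], [0, 0, 0]],
  [2, [0.2, 3.3, 0], [0, 0, 0]],
  [2, [0, 2, 0], [0, 0, 0]],
  [2, [0, 0, 3], [0, 0, 0]],
  [2, [0, 0, 3], [0, 0, 0]],
])

```text
clock: 5.0
position: [0.5161, 0.2075, 0.0846]
ee_rot: [0.265, 3.128, 0.002]
force: [-0.5, -0.8, -1.0]
width: 0.305
gripper_force: 15.0
```

Request:
send_rows([
  [2, [0, 0, 3], [0, 0, 0]],
  [2, [0, 0, 2.5], [0, 0, 0]],
  [2, [0, 0, 0.9], [0, 0, 0]],
  [2, [0, 0, 0], [0, 0, 0]],
  [2, [0, 0, 0], [0, 0, 0]],
])

```text
clock: 5.5
position: [0.5161, 0.2064, 0.0216]
ee_rot: [0.268, 3.129, 0.001]
force: [-0.6, -0.4, -1.4]
width: 0.309
gripper_force: 15.0
```

Run:
```python
from h import *
s=arm.observe();print(s['clock'],s['position'],s['force'],s['width'])
im=np.hstack([cv2.resize(arm.get_image('side')[140:300,200:400],(400,320)),cv2.resize(arm.get_image('scene')[200:360,150:350],(400,320))])
cv2.imwrite('pics/m1.png',im[:,:,::-1])
```

```text
5.5 [0.51614236 0.20642943 0.02159045] [-0.57429295 -0.36222463 -1.39212332] 0.3088735216742103
```

View pics/m1.png

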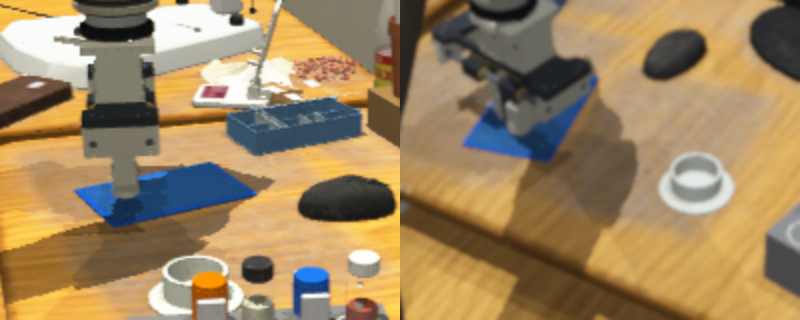

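The gripper holds the dropper over the left half of the mat, about 7 mm too high. I'll lower it and release.

Request:
send_rows([
  [2, [0, 0, 0.4], [0, 0, 0]],
  [2, [0, 0, 0.3], [0, 0, 0]],
  [2, [0, 0, 0], [0, 0, 0]],
  [2, [0, 0, 0], [0, 0, 0]],
])

```text
clock: 6.0
position: [0.5156, 0.206, 0.0137]
ee_rot: [-0.268, -3.13, 0.0]
force: [-0.7, -0.5, -0.6]
width: 0.307
gripper_force: 15.0
```

Request:
send_rows([
  [4, [0, 0, 0], [0, 0, 0]],
  [5, [0, 0, 0], [0, 0, 0]],
  [7, [0, 0, 0], [0, 0, 0]],
  [9.18, [0, 0, 0], [0, 0, 0]],
  [9.18, [0, 0, 0], [0, 0, 0]],
])

```text
clock: 6.5
position: [0.5156, 0.2061, 0.0138]
ee_rot: [0.268, 3.13, 0.0]
force: [0.7, 0.2, 0.2]
width: 0.692
gripper_force: 0.0
```

Request:
send_rows([
  [9.18, [0, 0, 0], [0, 0, 0]],
  [9.18, [0, 0, -3], [0, 0, 0]],
  [9.18, [0, 0, -4], [0, 0, 0]],
  [9.18, [0, 0, -4], [0, 0, 0]],
  [9.18, [0, 0, -4], [0, 0, 0]],
])

```text
clock: 7.0
position: [0.5152, 0.206, 0.1653]
ee_rot: [-0.268, -3.13, 0.0]
force: [1.1, 0.4, -0.3]
width: 0.997
gripper_force: 0.0
```

Request:
send_rows([
  [9.18, [-1, -4, 0], [0, 0, 0]],
  [9.18, [-1, -4, 0], [0, 0, 0]],
  [9.18, [-1, -4, 0], [0, 0, 0]],
  [9.18, [-1, -4, 0], [0, 0, 0]],
  [9.18, [-1, -4, 0], [0, 0, 0]],
])

```text
clock: 7.5
position: [0.5307, -0.0011, 0.1639]
ee_rot: [0.268, 3.13, -0.0]
force: [1.2, 0.2, 0.5]
width: 0.997
gripper_force: 0.0
```

Request:
send_rows([
  [9.18, [-1, -4, 0], [0, 0, 0]],
  [9.18, [-1, -4, 0], [0, 0, 0]],
  [9.18, [-1, -4, 0], [0, 0, 0]],
  [9.18, [-1, -4, 0], [0, 0, 0]],
  [9.18, [-0.8, -3.3, 0], [0, 0, 0]],
])

```text
clock: 8.0
position: [0.545, -0.2006, 0.1638]
ee_rot: [0.27, 3.13, -0.001]
force: [0.8, -0.5, -0.4]
width: 1.0
gripper_force: 0.0
```

Request:
send_rows([
  [9.18, [0, 0, 0], [0, 0, 0]],
  [9.18, [0, 0, 0], [0, 0, 0]],
])

```text
clock: 8.2
position: [0.545, -0.1985, 0.1635]
ee_rot: [-0.271, -3.129, -0.0]
force: [-0.7, 0.7, -0.6]
width: 0.996
gripper_force: 0.0
```

Run:
```python
from h import *
s=arm.observe();print(s['clock'],s['position'])
cv2.imwrite('pics/w2.png',np.vstack([arm.get_image('side')[150:390,200:520],arm.get_image('wrist')[150:390,160:480]])[:,:,::-1])
```

```text
8.2 [ 0.54501297 -0.19846741  0.16349533]
```

View pics/w2.png

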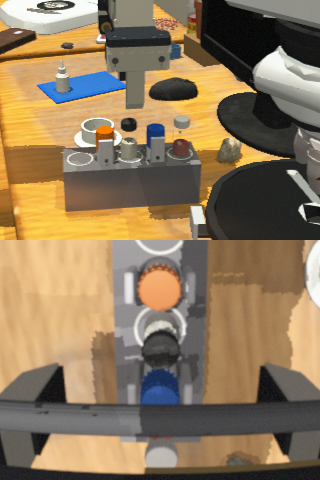

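The dropper stands on the mat at (62,76), and the fingers are straight above the clear vial. Now the grasp.

Request:
send_rows([
  [9.18, [0, 0, 3], [0, 0, 0]],
  [9.18, [0, 0, 3], [0, 0, 0]],
  [9.18, [0, 0, 3], [0, 0, 0]],
  [9.18, [0, 0, 0], [0, 0, 0]],
  [3, [0, 0, 0], [0, 0, 0]],
])

```text
clock: 8.8
position: [0.5455, -0.1965, 0.0742]
ee_rot: [-0.265, -3.13, -0.001]
force: [0.2, -0.1, -0.1]
width: 0.95
gripper_force: 0.0
```

Request:
send_rows([
  [2, [0, 0, 0], [0, 0, 0]],
  [2, [0, 0, 0], [0, 0, 0]],
  [2, [0, 0, 0], [0, 0, 0]],
  [2, [0, 0, 0], [0, 0, 0]],
  [2, [0, 0, 0], [0, 0, 0]],
])

```text
clock: 9.3
position: [0.5455, -0.1979, 0.0741]
ee_rot: [0.268, 3.13, -0.0]
force: [0.1, 0.3, -0.1]
width: 0.526
gripper_force: 0.0
```

Request:
send_rows([
  [2, [0, 0, 0], [0, 0, 0]],
  [2, [0, 0, 0], [0, 0, 0]],
  [2, [0, 0, 0], [0, 0, 0]],
  [2, [0, 0, 0], [0, 0, 0]],
  [2, [0, 0, 0], [0, 0, 0]],
])

```text
clock: 9.8
position: [0.5453, -0.1978, 0.0737]
ee_rot: [-0.268, -3.13, -0.0]
force: [1.0, 1.2, -0.3]
width: 0.254
gripper_force: 15.0
```

Request:
send_rows([
  [2, [0, 0, -2], [0, 0, 0]],
  [2, [0, 0, -3], [0, 0, 0]],
  [2, [0, 1, -2], [0, 0, 0]],
  [2, [0.2, 4, 0], [0, 0, 0]],
  [2, [0.2, 4, 0], [0, 0, 0]],
])

```text
clock: 10.3
position: [0.5571, -0.1086, 0.1446]
ee_rot: [0.272, 3.128, -0.001]
force: [-0.5, 0.9, -0.5]
width: 0.252
gripper_force: 15.0
```

Request:
send_rows([
  [2, [0.2, 4, 0], [0, 0, 0]],
  [2, [0.2, 4, 0], [0, 0, 0]],
  [2, [0.2, 4, 0], [0, 0, 0]],
  [2, [0.2, 4, 0], [0, 0, 0]],
  [2, [0.2, 4, 0], [0, 0, 0]],
])

```text
clock: 10.8
position: [0.5808, 0.0919, 0.1437]
ee_rot: [0.268, 3.13, -0.0]
force: [0.5, -0.8, -0.4]
width: 0.254
gripper_force: 15.0
```

Request:
send_rows([
  [2, [0.1, 4, 0], [0, 0, 0]],
  [2, [0, 4, 0], [0, 0, 0]],
  [2, [0, 4, 0], [0, 0, 0]],
  [2, [0, 2, 0], [0, 0, 0]],
  [2, [0, 0, 3], [0, 0, 0]],
])

```text
clock: 11.3
position: [0.6057, 0.2345, 0.117]
ee_rot: [0.26, 3.125, 0.009]
force: [0.6, 0.1, -1.0]
width: 0.253
gripper_force: 15.0
```

Request:
send_rows([
  [2, [0, 0, 3], [0, 0, 0]],
  [2, [0, 0, 3], [0, 0, 0]],
  [2, [0, 0, 2.5], [0, 0, 0]],
  [2, [0, 0, 1], [0, 0, 0]],
  [2, [0, 0, 0], [0, 0, 0]],
])

```text
clock: 11.8
position: [0.6028, 0.2275, 0.0174]
ee_rot: [-0.268, -3.128, 0.003]
force: [0.3, -0.3, 0.1]
width: 0.256
gripper_force: 15.0
```

Request:
send_rows([
  [2, [0, 0, 0], [0, 0, 0]],
  [2, [0, 0, 0], [0, 0, 0]],
])

```text
clock: 12.0
position: [0.6048, 0.2288, 0.0204]
ee_rot: [0.268, 3.128, 0.002]
force: [0.2, -0.6, 0.7]
width: 0.25
gripper_force: 15.0
```

Request:
send_rows([
  [2, [0, 0, 0.4], [0, 0, 0]],
  [2, [0, 0, 0.2], [0, 0, 0]],
  [2, [0, 0, 0], [0, 0, 0]],
  [2, [0, 0, 0], [0, 0, 0]],
  [2, [0, 0, 0], [0, 0, 0]],
])

```text
clock: 12.5
position: [0.6037, 0.2285, 0.0128]
ee_rot: [0.268, 3.13, -0.0]
force: [0.0, 0.4, -0.2]
width: 0.248
gripper_force: 15.0
```

Run:
```python
from h import *
for i in range(3):
    s=arm.observe();print(s['clock'],s['position'],s['force'],s['width'])
```

```text
12.5 [0.60366573 0.22845108 0.01280331] [ 0.02352198  0.36774734 -0.21839743] 0.24824973546456283
12.5 [0.60366573 0.22845108 0.01280331] [ 0.02352198  0.36774734 -0.21839743] 0.24824973546456283
12.5 [0.60366573 0.22845108 0.01280331] [ 0.02352198  0.36774734 -0.21839743] 0.24824973546456283
```

Request:
send_rows([
  [4, [0, 0, 0], [0, 0, 0]],
  [5, [0, 0, 0], [0, 0, 0]],
  [7, [0, 0, 0], [0, 0, 0]],
  [9.18, [0, 0, 0], [0, 0, 0]],
  [9.18, [0, 0, 0], [0, 0, 0]],
])

```text
clock: 13.0
position: [0.6037, 0.2285, 0.0127]
ee_rot: [0.268, 3.13, 0.0]
force: [-0.1, -0.3, -0.8]
width: 0.645
gripper_force: 0.0
```

Request:
send_rows([
  [9.18, [0, 0, 0], [0, 0, 0]],
  [9.18, [0, 0, -4], [0, 0, 0]],
  [9.18, [0, 0, -4], [0, 0, 0]],
  [9.18, [0, 0, -4], [0, 0, 0]],
  [9.18, [0, 0, -4], [0, 0, 0]],
])

```text
clock: 13.5
position: [0.6034, 0.2284, 0.1744]
ee_rot: [-0.268, -3.13, -0.0]
force: [0.4, 0.3, -1.0]
width: 0.999
gripper_force: 0.0
```

Request:
send_rows([
  [5, [0.4, -4, -2], [0, 0, 0]],
  [5, [0.4, -4, 0], [0, 0, 0]],
  [5, [0.4, -4, 0], [0, 0, 0]],
  [5, [0.4, -4, 0], [0, 0, 0]],
  [5, [0.3, -4, 0], [0, 0, 0]],
])

```text
clock: 14.0
position: [0.5502, 0.0331, 0.193]
ee_rot: [0.268, 3.13, -0.0]
force: [0.1, -0.4, -0.7]
width: 0.616
gripper_force: 0.0
```

Request:
send_rows([
  [5, [0, -4, 0], [0, 0, 0]],
  [5, [0, -4, 0], [0, 0, 0]],
  [5, [0, -4, 0], [0, 0, 0]],
  [5, [0, -4, 0], [0, 0, 0]],
  [5, [0, -4, 0], [0, 0, 0]],
])

```text
clock: 14.5
position: [0.5164, -0.164, 0.1929]
ee_rot: [0.268, 3.13, -0.0]
force: [0.6, -0.4, 0.4]
width: 0.546
gripper_force: 0.0
```

Request:
send_rows([
  [5, [0, -3, 0], [0, 0, 0]],
  [5, [0, 0, 0], [0, 0, 0.14]],
  [5, [0, 0, 0], [0, 0, 0.14]],
  [5, [0, 0, 0], [0, 0, 0.14]],
  [5, [0, 0, 0], [0, 0, 0.14]],
])

```text
clock: 15.0
position: [0.5117, -0.1921, 0.1928]
ee_rot: [1.131, 2.931, 0.0]
force: [-0.3, 0.0, 0.7]
width: 0.542
gripper_force: 0.0
```

Request:
send_rows([
  [5, [0, 0, 0], [0, 0, 0.14]],
  [5, [0, 0, 0], [0, 0, 0.14]],
  [5, [0, 0, 0], [0, 0, 0.14]],
  [5, [0, 0, 0], [0, 0, 0.14]],
  [5, [0, 0, 0], [0, 0, 0.14]],
])

```text
clock: 15.5
position: [0.5117, -0.1919, 0.1928]
ee_rot: [2.067, 2.365, 0.0]
force: [-0.1, 0.0, -0.3]
width: 0.545
gripper_force: 0.0
```

Request:
send_rows([
  [5, [0, 0, 0], [0, 0, 0.14]],
  [5, [0, 0, 0], [0, 0, 0.14]],
  [5, [0, 0, 0], [0, 0, 0.03]],
  [5, [0, 0, 0], [0, 0, 0]],
  [5, [0, 0, 0], [0, 0, 0]],
])

```text
clock: 16.0
position: [0.5118, -0.192, 0.1928]
ee_rot: [2.399, 2.029, 0.0]
force: [0.3, 0.2, 0.1]
width: 0.543
gripper_force: 0.0
```

Run:
```python
from h import *
from scipy.spatial.transform import Rotation as R
s=arm.observe();print(s['clock'],s['position'],R.from_rotvec(s['ee_rot']).as_matrix().round(3),s['width'])
a=arm.get_image('side')[150:390,200:520];b=arm.get_image('wrist');cv2.imwrite('pics/w3.png',np.vstack([a,cv2.resize(b,(320,240))])[:,:,::-1])
```

```text
16.0 [ 0.51182326 -0.19196374  0.1927544 ] [[ 0.166  0.986  0.   ]
 [ 0.986 -0.166  0.   ]
 [ 0.     0.    -1.   ]] 0.5427067021393902
```

View pics/w3.png

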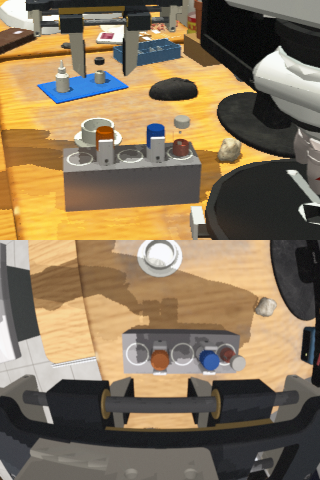

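Both bottles stand upright on the mat, and the orange cap (320,238 full scale) is centred between the fingers. Going down.

Request:
send_rows([
  [5, [0, -0.1, 3], [0, 0, 0]],
  [5, [0, 0, 3], [0, 0, 0]],
  [5, [0, 0, 3], [0, 0, 0]],
  [5, [0, 0, 2], [0, 0, 0]],
  [5, [0, 0, 0.6], [0, 0, 0]],
])

```text
clock: 16.6
position: [0.5095, -0.1915, 0.0747]
ee_rot: [-2.399, -2.024, 0.003]
force: [-0.8, 0.2, 0.5]
width: 0.544
gripper_force: 0.0
```

Request:
send_rows([
  [5, [0, 0, 0], [0, 0, 0]],
  [3, [0, 0, 0], [0, 0, 0]],
  [2, [0, 0, 0], [0, 0, 0]],
  [2, [0, 0, 0], [0, 0, 0]],
  [2, [0, 0, 0], [0, 0, 0]],
], force=20)

```text
clock: 17.1
position: [0.5113, -0.192, 0.0775]
ee_rot: [2.401, 2.024, 0.001]
force: [0.8, -0.3, 3.2]
width: 0.277
gripper_force: 20.0
```

Request:
send_rows([
  [2, [0, 0, 0], [0, 0, 0]],
  [2, [0, 0, 0], [0, 0, 0]],
  [2, [0, 0, 0], [0, 0, 0]],
  [2, [0, 0, 0], [0, 0, 0]],
])

```text
clock: 17.5
position: [0.5114, -0.1921, 0.0775]
ee_rot: [2.401, 2.024, 0.001]
force: [-0.8, 0.2, 6.4]
width: 0.278
gripper_force: 20.0
```

Request:
send_rows([
  [2, [0, 0, -1], [0, 0, 0]],
  [2, [0, 0, -1], [0, 0, 0]],
  [2, [0, 0, -2], [0, 0, 0]],
  [2, [0, 0, -2], [0, 0, 0]],
  [2, [0, 0, -2], [0, 0, 0]],
])

```text
clock: 18.0
position: [0.5107, -0.1919, 0.1582]
ee_rot: [2.402, 2.025, 0.0]
force: [0.7, 0.0, 0.1]
width: 0.277
gripper_force: 20.0
```

Request:
send_rows([
  [2, [0, 0, -2], [0, 0, 0]],
  [2, [0, 0, -2], [0, 0, 0]],
  [2, [0, 0, 0], [0, 0, 0]],
  [2, [0, 0, 0], [0, 0, 0]],
  [2, [0, 0, 0], [0, 0, 0]],
])

```text
clock: 18.5
position: [0.5102, -0.1916, 0.196]
ee_rot: [-2.401, -2.024, 0.001]
force: [-0.4, -0.3, -0.4]
width: 0.28
gripper_force: 20.0
```

Run:
```python
from h import *
from scipy.spatial.transform import Rotation as R
s=arm.observe();print(s['clock'],s['position'],R.from_rotvec(s['ee_rot']).as_matrix().round(3),s['width'],s['force'])
a=arm.get_image('side')[100:400,200:440];b=arm.get_image('scene')[150:390,230:430];cv2.imwrite('pics/s4.png',np.hstack([cv2.resize(a,(400,500)),cv2.resize(b,(400,500))])[:,:,::-1])
p=s['position'];r=R.from_rotvec(s['ee_rot']).as_matrix();print((r.T@(np.array([.538,-.0235,p[2]])-p)*100).round(2))
```

```text
18.5 [ 0.51023937 -0.191631    0.1960061 ] [[ 0.169  0.986 -0.001]
 [ 0.986 -0.169  0.   ]
 [ 0.    -0.001 -1.   ]] 0.27967654321575264 [-0.39106956 -0.30486322 -0.36589669]
[17.04 -0.11  0.  ]
```

View pics/s4.png

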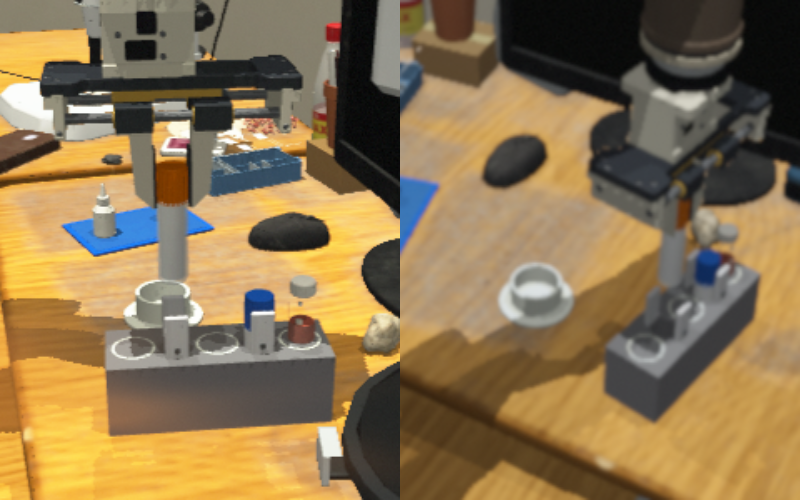

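Request:
send_rows([
  [2, [2, 0, 0], [0, 0, 0]],
  [2, [3, 0, 0], [0, 0, 0]],
  [2, [4, 0, 0], [0, 0, 0]],
  [2, [4, 0, 0], [0, 0, 0]],
  [2, [3, -0.1, 0], [0, 0, 0]],
])

```text
clock: 19.1
position: [0.5368, -0.0312, 0.196]
ee_rot: [-2.399, -2.026, 0.001]
force: [0.8, -0.5, -0.9]
width: 0.276
gripper_force: 20.0
```

Request:
send_rows([
  [2, [1, 0, 0], [0, 0, 0]],
  [2, [0, 0, 3], [0, 0, 0]],
  [2, [0, 0, 3], [0, 0, 0]],
  [2, [0, 0, 2], [0, 0, 0]],
  [2, [0, 0, 0], [0, 0, 0]],
])

```text
clock: 19.6
position: [0.5362, -0.025, 0.1138]
ee_rot: [-2.4, -2.022, 0.008]
force: [-0.2, -0.4, -0.6]
width: 0.283
gripper_force: 20.0
```

Request:
send_rows([
  [2, [0, 0, 0], [0, 0, 0]],
  [2, [0, 0, 0], [0, 0, 0]],
])

```text
clock: 19.8
position: [0.5394, -0.0246, 0.1178]
ee_rot: [2.402, 2.023, 0.002]
force: [-0.0, -0.3, -1.1]
width: 0.277
gripper_force: 20.0
```

Run:
```python
from h import *
s=arm.observe();print(s['clock'],s['position'],s['width'],s['force'])
a=arm.get_image('side')[180:320,220:380];b=arm.get_image('scene')[200:340,220:380];cv2.imwrite('pics/s5.png',np.hstack([cv2.resize(a,(400,350)),cv2.resize(b,(400,350))])[:,:,::-1])
```

```text
19.8 [ 0.53944223 -0.0245727   0.11782255] 0.27723874048980585 [-0.0473152  -0.29513118 -1.09084551]
```

View pics/s5.png

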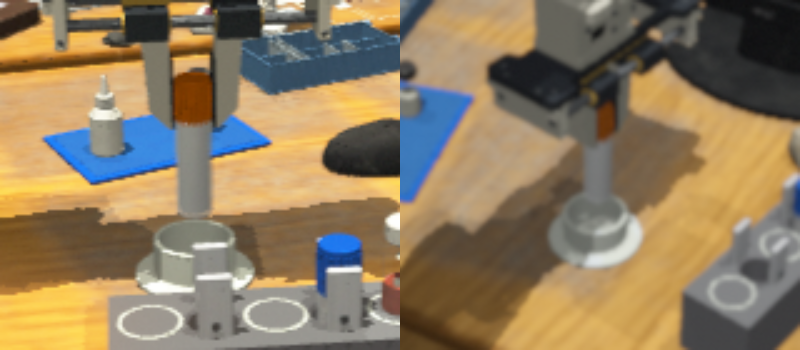

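The tube is centred over the cup in both views (side 195 against 194, scene 598 against 597). Lowering it.

Request:
send_rows([
  [2, [0, 0, 1.5], [0, 0, 0]],
  [2, [0, 0, 1.5], [0, 0, 0]],
  [2, [0, 0, 0.9], [0, 0, 0]],
  [2, [0, 0, 0.3], [0, 0, 0]],
  [2, [0, 0, 0], [0, 0, 0]],
])

```text
clock: 20.4
position: [0.5387, -0.0242, 0.0748]
ee_rot: [-2.402, -2.025, 0.0]
force: [0.4, 0.0, 0.2]
width: 0.279
gripper_force: 20.0
```

Request:
send_rows([
  [2, [0, 0, 0.1], [0, 0, 0]],
  [2, [0, 0, 0], [0, 0, 0]],
  [2, [0, 0, 0], [0, 0, 0]],
  [2, [0, 0, 0], [0, 0, 0]],
  [2, [0, 0, 0], [0, 0, 0]],
])

```text
clock: 20.9
position: [0.5387, -0.0242, 0.0739]
ee_rot: [2.402, 2.025, 0.0]
force: [-0.5, -0.2, 0.9]
width: 0.277
gripper_force: 20.0
```

Request:
send_rows([
  [2, [0, 0, 0.1], [0, 0, 0]],
  [2, [0, 0, 0], [0, 0, 0]],
  [2, [0, 0, 0], [0, 0, 0]],
])

```text
clock: 21.2
position: [0.5389, -0.0241, 0.0734]
ee_rot: [2.402, 2.024, 0.001]
force: [-2.6, -0.5, 8.7]
width: 0.28
gripper_force: 20.0
```

Request:
send_rows([
  [3, [0, 0, 0], [0, 0, 0]],
  [3.5, [0, 0, 0], [0, 0, 0]],
  [4, [0, 0, 0], [0, 0, 0]],
  [5, [0, 0, 0], [0, 0, 0]],
  [6, [0, 0, 0], [0, 0, 0]],
])

```text
clock: 21.7
position: [0.5386, -0.0242, 0.0726]
ee_rot: [-2.402, -2.025, 0.0]
force: [-0.2, -0.4, 0.4]
width: 0.561
gripper_force: 0.0
```

Request:
send_rows([
  [6, [0, 0, 0], [0, 0, 0]],
  [6, [0, 0, -2], [0, 0, 0]],
  [6, [0, 0, -3], [0, 0, 0]],
  [6, [0, 0, -4], [0, 0, 0]],
  [6, [0, 0, -4], [0, 0, 0]],
])

```text
clock: 22.2
position: [0.5381, -0.0242, 0.2039]
ee_rot: [-2.402, -2.024, 0.001]
force: [0.8, -0.3, 0.1]
width: 0.652
gripper_force: 0.0
```

Run:
```python
from h import *
from scipy.spatial.transform import Rotation as R
s=arm.observe();p=s['position'];print(s['clock'],p,s['width'],s['force'])
a=arm.get_image('side')[180:320,220:380];b=arm.get_image('scene')[200:340,150:310];cv2.imwrite('pics/s6.png',np.hstack([cv2.resize(a,(400,350)),cv2.resize(b,(400,350))])[:,:,::-1])
```

```text
22.2 [ 0.5381399  -0.02421785  0.20389993] 0.6517678061403003 [ 0.83855202 -0.27159153  0.14334229]
```

View pics/s6.png

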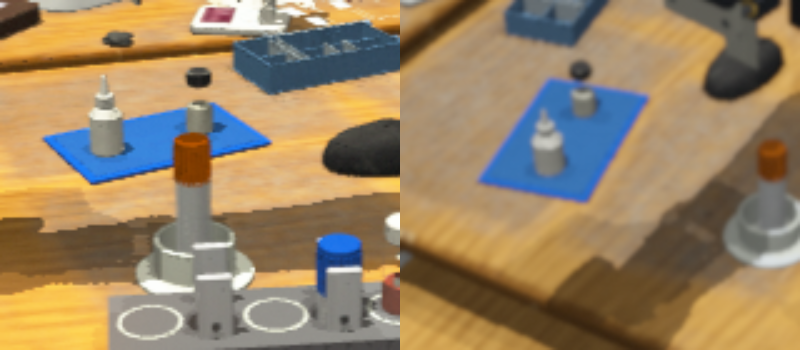

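The tube stands upright in the cup and both bottles stand on the mat. I'll turn back and fetch the clear vial first.

Request:
send_rows([
  [9.18, [0, 0, 0], [0, 0, -0.14]],
  [9.18, [0, 0, 0], [0, 0, -0.14]],
  [9.18, [0, 0, 0], [0, 0, -0.14]],
  [9.18, [0, 0, 0], [0, 0, -0.14]],
  [9.18, [0, 0, 0], [0, 0, -0.14]],
])

```text
clock: 22.8
position: [0.5383, -0.0242, 0.2021]
ee_rot: [-1.554, -2.73, 0.001]
force: [0.2, -0.6, -0.4]
width: 0.992
gripper_force: 0.0
```

Request:
send_rows([
  [9.18, [0, 0, 0], [0, 0, -0.14]],
  [9.18, [0, 0, 0], [0, 0, -0.14]],
  [9.18, [0, 0, 0], [0, 0, -0.14]],
  [9.18, [0, 0, 0], [0, 0, -0.14]],
  [9.18, [0, 0, 0], [0, 0, -0.14]],
])

```text
clock: 23.3
position: [0.5383, -0.0242, 0.2021]
ee_rot: [-0.524, -3.097, 0.0]
force: [-0.2, -0.3, -0.7]
width: 1.0
gripper_force: 0.0
```

Request:
send_rows([
  [9.18, [0, 0, 0], [0, 0, -0.14]],
  [9.18, [0, 0, 0], [0, 0, -0.03]],
  [9.18, [0, 0, 0], [0, 0, 0]],
  [9.18, [0, 0, 0], [0, 0, 0]],
])

```text
clock: 23.7
position: [0.5385, -0.0242, 0.2025]
ee_rot: [-0.273, -3.129, -0.0]
force: [0.9, 1.9, 0.5]
width: 0.999
gripper_force: 0.0
```

```bash
cat >> h.py <<'E'
from scipy.spatial.transform import Rotation as Rt
def to(x,y,z):
    s=arm.observe();p=s['position'];r=Rt.from_rotvec(s['ee_rot']).as_matrix();print(s['clock'],p.round(4),r[:2,:2].round(3).tolist(),"go cm",(r.T@(np.array([x,y,z])-p)*100).round(2))
E
python3 -c "
from h import *
to(.6037,.2285,.0128)"
```

```text
23.7 [ 0.5385 -0.0242  0.2025] [[-0.985, 0.173], [0.173, 0.985]] go cm [-2.05 26.02 18.97]
```

Request:
send_rows([
  [9.18, [-0.5, 4, 0], [0, 0, 0]],
  [9.18, [-0.5, 4, 0], [0, 0, 0]],
  [9.18, [-0.5, 4, 0], [0, 0, 0]],
  [9.18, [-0.5, 4, 0], [0, 0, 0]],
  [9.18, [0, 4, 0], [0, 0, 0]],
])

```text
clock: 24.2
position: [0.593, 0.1709, 0.2026]
ee_rot: [0.273, 3.129, -0.0]
force: [1.0, -0.1, -0.1]
width: 0.997
gripper_force: 0.0
```

Request:
send_rows([
  [9.18, [0, 4, 0], [0, 0, 0]],
  [9.18, [0, 2, 0], [0, 0, 0]],
  [9.18, [0, 0, 4], [0, 0, 0]],
  [9.18, [0, 0, 4], [0, 0, 0]],
  [9.18, [0, 0, 0], [0, 0, 0]],
])

```text
clock: 24.7
position: [0.5992, 0.2263, 0.1174]
ee_rot: [-0.27, -3.122, 0.009]
force: [-0.2, -0.9, -0.5]
width: 1.002
gripper_force: 0.0
```

Request:
send_rows([
  [9.18, [0, 0, 0], [0, 0, 0]],
  [9.18, [0, 0, 0], [0, 0, 0]],
])

```text
clock: 24.9
position: [0.6039, 0.2289, 0.1251]
ee_rot: [0.27, 3.127, 0.002]
force: [0.1, -0.7, 0.6]
width: 1.002
gripper_force: 0.0
```

```bash
python3 -c "
from h import *
to(.6037,.2285,.0128)"
```

```text
24.9 [0.6039 0.2289 0.1251] [[-0.985, 0.171], [0.171, 0.985]] go cm [ 0.05 -0.06 11.23]
```

Request:
send_rows([
  [9.18, [0, 0, 3], [0, 0, 0]],
  [9.18, [0, 0, 3], [0, 0, 0]],
  [9.18, [0, 0, 3], [0, 0, 0]],
  [9.18, [0, 0, 1.9], [0, 0, 0]],
  [9.18, [0, 0, 0], [0, 0, 0]],
])

```text
clock: 25.4
position: [0.6023, 0.2281, 0.0132]
ee_rot: [-0.269, -3.129, 0.001]
force: [-1.1, -0.3, 1.0]
width: 1.004
gripper_force: 0.0
```

Request:
send_rows([
  [9.18, [0, 0, 0], [0, 0, 0]],
  [3, [0, 0, 0], [0, 0, 0]],
  [2, [0, 0, 0], [0, 0, 0]],
  [2, [0, 0, 0], [0, 0, 0]],
  [2, [0, 0, 0], [0, 0, 0]],
], force=15)

```text
clock: 25.9
position: [0.6029, 0.2288, 0.0143]
ee_rot: [0.268, 3.129, 0.001]
force: [0.1, 0.9, -0.4]
width: 0.697
gripper_force: 0.0
```

Request:
send_rows([
  [2, [0, 0, 0], [0, 0, 0]],
  [2, [0, 0, 0], [0, 0, 0]],
  [2, [0, 0, 0], [0, 0, 0]],
  [2, [0, 0, 0], [0, 0, 0]],
  [2, [0, 0, 0], [0, 0, 0]],
])

```text
clock: 26.4
position: [0.6025, 0.2286, 0.0137]
ee_rot: [-0.268, -3.13, 0.0]
force: [0.4, 0.9, -1.1]
width: 0.264
gripper_force: 0.0
```

```bash
python3 -c "
from h import *
print(arm.observe()['width'])
to(.5454,-.1979,.0739)"
```

```text
0.26390548204383163
26.4 [0.6025 0.2286 0.0137] [[-0.985, 0.17], [0.17, 0.985]] go cm [ -1.62 -43.01  -6.02]
```

Request:
send_rows([
  [2, [0, 0, 0], [0, 0, 0]],
  [2, [0, 0, 0], [0, 0, 0]],
  [2, [0, 0, -2], [0, 0, 0]],
  [2, [0, 0, -4], [0, 0, 0]],
  [2, [0, 0, -4], [0, 0, 0]],
])

```text
clock: 26.9
position: [0.6018, 0.2284, 0.1141]
ee_rot: [-0.268, -3.128, 0.001]
force: [0.1, -0.4, 0.1]
width: 0.252
gripper_force: 15.0
```

Request:
send_rows([
  [2, [0, 0, -4], [0, 0, 0]],
  [2, [-0.3, -4, 0], [0, 0, 0]],
  [2, [-0.3, -4, 0], [0, 0, 0]],
  [2, [-0.3, -4, 0], [0, 0, 0]],
  [2, [-0.3, -4, 0], [0, 0, 0]],
])

```text
clock: 27.4
position: [0.5868, 0.0674, 0.1539]
ee_rot: [0.268, 3.13, -0.0]
force: [0.3, -0.4, 0.2]
width: 0.253
gripper_force: 15.0
```

Request:
send_rows([
  [2, [-0.3, -4, 0], [0, 0, 0]],
  [2, [0, -4, 0], [0, 0, 0]],
  [2, [0, -4, 0], [0, 0, 0]],
  [2, [0, -4, 0], [0, 0, 0]],
  [2, [0, -4, 0], [0, 0, 0]],
])

```text
clock: 27.9
position: [0.5556, -0.1302, 0.1539]
ee_rot: [0.268, 3.13, -0.0]
force: [0.1, -0.2, -0.3]
width: 0.254
gripper_force: 15.0
```

Request:
send_rows([
  [2, [0, -4, 0], [0, 0, 0]],
  [2, [0, -3, 0], [0, 0, 0]],
  [2, [0, 0, 2], [0, 0, 0]],
  [2, [0, 0, 0], [0, 0, 0]],
  [2, [0, 0, 0], [0, 0, 0]],
])

```text
clock: 28.4
position: [0.544, -0.1967, 0.1337]
ee_rot: [-0.267, -3.129, -0.001]
force: [0.2, 0.3, -0.1]
width: 0.253
gripper_force: 15.0
```

Request:
send_rows([
  [2, [0, 0, 0], [0, 0, 0]],
])

```text
clock: 28.5
position: [0.5448, -0.1966, 0.1344]
ee_rot: [0.265, 3.13, 0.001]
force: [-0.4, -0.1, -0.6]
width: 0.254
gripper_force: 15.0
```

```bash
python3 -c "
from h import *
print(arm.observe()['width'])
to(.5442,-.1979,.0748)"
```

```text
0.2537771854347123
28.5 [ 0.5448 -0.1966  0.1344] [[-0.986, 0.168], [0.168, 0.986]] go cm [ 0.04 -0.15  5.96]
```

Request:
send_rows([
  [2, [0, -0.1, 2], [0, 0, 0]],
  [2, [0, 0, 2], [0, 0, 0]],
  [2, [0, 0, 1.3], [0, 0, 0]],
  [2, [0, 0, 0.4], [0, 0, 0]],
  [2, [0, 0, 0], [0, 0, 0]],
])

```text
clock: 29.0
position: [0.5441, -0.1982, 0.0767]
ee_rot: [-0.267, -3.13, -0.0]
force: [0.1, -0.4, -0.5]
width: 0.255
gripper_force: 15.0
```

Request:
send_rows([
  [2, [0, 0, 0.1], [0, 0, 0]],
  [2, [0, 0, 0], [0, 0, 0]],
  [2, [0, 0, 0], [0, 0, 0]],
  [2, [0, 0, 0], [0, 0, 0]],
])

```text
clock: 29.4
position: [0.5443, -0.1987, 0.0762]
ee_rot: [0.268, 3.129, -0.0]
force: [-0.1, -0.0, -0.0]
width: 0.25
gripper_force: 15.0
```

Request:
send_rows([
  [2, [0, 0.05, 0.1], [0, 0, 0]],
  [2, [0, 0, 0], [0, 0, 0]],
  [2, [0, 0, 0], [0, 0, 0]],
])

```text
clock: 29.7
position: [0.5441, -0.1981, 0.0747]
ee_rot: [-0.268, -3.13, -0.0]
force: [0.7, -0.7, -1.3]
width: 0.255
gripper_force: 15.0
```

Request:
send_rows([
  [2.7, [0, 0, 0], [0, 0, 0]],
  [3, [0, 0, 0], [0, 0, 0]],
  [4, [0, 0, 0], [0, 0, 0]],
  [6, [0, 0, 0], [0, 0, 0]],
  [9.18, [0, 0, 0], [0, 0, 0]],
])

```text
clock: 30.2
position: [0.5442, -0.1981, 0.0748]
ee_rot: [0.268, 3.13, 0.0]
force: [0.0, 0.7, 0.3]
width: 0.538
gripper_force: 0.0
```

Request:
send_rows([
  [9.18, [0, 0, 0], [0, 0, 0]],
  [9.18, [0, 0, 0], [0, 0, 0]],
  [9.18, [0, 0, -2], [0, 0, 0]],
  [9.18, [0, 0, -4], [0, 0, 0]],
  [9.18, [0, 0, -3], [0, 0, 0]],
])

```text
clock: 30.7
position: [0.5443, -0.1981, 0.1664]
ee_rot: [0.268, 3.13, 0.0]
force: [-0.4, -0.3, -0.0]
width: 0.967
gripper_force: 0.0
```

```bash
python3 -c "
from h import *
to(.5156,.2060,.0138)"
```

```text
30.7 [ 0.5443 -0.1981  0.1664] [[-0.985, 0.17], [0.17, 0.985]] go cm [ 9.7  39.34 15.25]
```

Request:
send_rows([
  [9.18, [1, 4, 0], [0, 0, 0]],
  [9.18, [1, 4, 0], [0, 0, 0]],
  [9.18, [1, 4, 0], [0, 0, 0]],
  [9.18, [1, 4, 0], [0, 0, 0]],
  [9.18, [1, 4, 0], [0, 0, 0]],
])

```text
clock: 31.2
position: [0.5285, 0.009, 0.1649]
ee_rot: [0.268, 3.13, -0.0]
force: [0.4, -0.3, 0.3]
width: 1.001
gripper_force: 0.0
```

Request:
send_rows([
  [9.18, [1, 4, 0], [0, 0, 0]],
  [9.18, [1, 4, 0], [0, 0, 0]],
  [9.18, [1, 4, 0], [0, 0, 0]],
  [9.18, [1, 4, 0], [0, 0, 0]],
  [9.18, [0.7, 3.3, 0], [0, 0, 0]],
])

```text
clock: 31.7
position: [0.5147, 0.2083, 0.1649]
ee_rot: [0.266, 3.13, 0.001]
force: [0.5, -0.1, -0.6]
width: 1.001
gripper_force: 0.0
```

Request:
send_rows([
  [9.18, [0, 0, 2], [0, 0, 0]],
  [9.18, [0, 0, 2], [0, 0, 0]],
  [9.18, [0, 0, 0], [0, 0, 0]],
  [9.18, [0, 0, 0], [0, 0, 0]],
  [9.18, [0, 0, 0], [0, 0, 0]],
])

```text
clock: 32.2
position: [0.516, 0.2057, 0.1258]
ee_rot: [0.269, 3.129, 0.001]
force: [0.1, 0.3, 0.6]
width: 1.004
gripper_force: 0.0
```

```bash
python3 -c "
from h import *
to(.5156,.2060,.0138)"
```

```text
32.2 [0.516  0.2057 0.1258] [[-0.985, 0.171], [0.171, 0.985]] go cm [6.00e-02 1.00e-02 1.12e+01]
```

Request:
send_rows([
  [9.18, [0, 0, 3], [0, 0, 0]],
  [9.18, [0, 0, 3], [0, 0, 0]],
  [9.18, [0, 0, 3], [0, 0, 0]],
  [9.18, [0, 0, 2.1], [0, 0, 0]],
  [9.18, [0, 0, 0], [0, 0, 0]],
])

```text
clock: 32.7
position: [0.5144, 0.2048, 0.0122]
ee_rot: [-0.268, -3.127, 0.003]
force: [-0.8, -0.3, -0.3]
width: 1.002
gripper_force: 0.0
```

Request:
send_rows([
  [9.18, [0, 0, 0], [0, 0, 0]],
  [3, [0, 0, 0], [0, 0, 0]],
  [2, [0, 0, 0], [0, 0, 0]],
  [2, [0, 0, 0], [0, 0, 0]],
  [2, [0, 0, 0], [0, 0, 0]],
])

```text
clock: 33.2
position: [0.5157, 0.2058, 0.0143]
ee_rot: [0.268, 3.129, 0.001]
force: [0.2, 0.1, 0.1]
width: 0.702
gripper_force: 0.0
```

Request:
send_rows([
  [2, [0, 0, 0], [0, 0, 0]],
  [2, [0, 0, 0], [0, 0, 0]],
  [2, [0, 0, 0], [0, 0, 0]],
  [2, [0, 0, 0], [0, 0, 0]],
  [2, [0, 0, 0], [0, 0, 0]],
])

```text
clock: 33.7
position: [0.5154, 0.2056, 0.0137]
ee_rot: [-0.268, -3.13, 0.0]
force: [-0.3, -1.1, 0.4]
width: 0.305
gripper_force: 15.0
```

Request:
send_rows([
  [2, [0, 0, 0], [0, 0, 0]],
  [2, [0, 0, 0], [0, 0, 0]],
])

```text
clock: 33.9
position: [0.5153, 0.2056, 0.0137]
ee_rot: [-0.268, -3.13, 0.0]
force: [-0.1, -0.1, -0.7]
width: 0.308
gripper_force: 15.0
```

```bash
python3 -c "
from h import *
print(arm.observe()['width'])
to(.4744,-.1856,.0747)"
```

```text
0.30816155546080315
33.9 [0.5153 0.2056 0.0137] [[-0.985, 0.17], [0.17, 0.985]] go cm [ -2.62 -39.25  -6.1 ]
```

Request:
send_rows([
  [2, [0, 0, -2], [0, 0, 0]],
  [2, [0, 0, -4], [0, 0, 0]],
  [2, [0, 0, -4], [0, 0, 0]],
  [2, [0, 0, -4], [0, 0, 0]],
  [2, [-0.3, -2, 0], [0, 0, 0]],
])

```text
clock: 34.4
position: [0.5175, 0.1898, 0.1593]
ee_rot: [0.261, 3.123, 0.01]
force: [0.2, 0.9, -0.2]
width: 0.301
gripper_force: 15.0
```

Request:
send_rows([
  [2, [-0.3, -4, 0], [0, 0, 0]],
  [2, [-0.3, -4, 0], [0, 0, 0]],
  [2, [-0.3, -4, 0], [0, 0, 0]],
  [2, [-0.3, -4, 0], [0, 0, 0]],
  [2, [-0.3, -4, 0], [0, 0, 0]],
])

```text
clock: 34.9
position: [0.4952, -0.0158, 0.1538]
ee_rot: [0.268, 3.13, -0.0]
force: [-0.4, -1.3, -1.2]
width: 0.304
gripper_force: 15.0
```

Request:
send_rows([
  [2, [-0.3, -4, 0], [0, 0, 0]],
  [2, [-0.3, -4, 0], [0, 0, 0]],
  [2, [-0.2, -4, 0], [0, 0, 0]],
  [2, [0, -3.2, 0], [0, 0, 0]],
  [2, [0, -2, 0], [0, 0, 0]],
])

```text
clock: 35.4
position: [0.4733, -0.1881, 0.1537]
ee_rot: [-0.273, -3.129, 0.001]
force: [0.6, -0.1, -0.8]
width: 0.308
gripper_force: 15.0
```

Request:
send_rows([
  [2, [0, 0, 2], [0, 0, 0]],
  [2, [0, 0, 0], [0, 0, 0]],
  [2, [0, 0, 0], [0, 0, 0]],
  [2, [0, 0, 0], [0, 0, 0]],
])

```text
clock: 35.8
position: [0.4748, -0.1844, 0.1343]
ee_rot: [0.266, 3.13, 0.0]
force: [-0.3, 0.8, -0.2]
width: 0.307
gripper_force: 15.0
```

```bash
python3 -c "
from h import *
print(arm.observe()['width'])
to(.4744,-.1856,.0747)"
```

```text
0.30659716051000563
35.8 [ 0.4748 -0.1844  0.1343] [[-0.986, 0.169], [0.169, 0.986]] go cm [ 0.02 -0.12  5.96]
```

Request:
send_rows([
  [2, [0, -0.1, 2], [0, 0, 0]],
  [2, [0, 0, 2], [0, 0, 0]],
  [2, [0, 0, 1.2], [0, 0, 0]],
  [2, [0, 0, 0.6], [0, 0, 0]],
  [2, [0, 0, 0], [0, 0, 0]],
])

```text
clock: 36.3
position: [0.4742, -0.1858, 0.0756]
ee_rot: [-0.267, -3.13, -0.0]
force: [0.1, 0.0, -0.5]
width: 0.308
gripper_force: 15.0
```

Request:
send_rows([
  [2, [0, 0, 0], [0, 0, 0]],
  [2, [0, 0, 0], [0, 0, 0]],
  [2, [0, 0, 0.1], [0, 0, 0]],
  [2, [0, 0, 0], [0, 0, 0]],
  [2, [0, 0, 0], [0, 0, 0]],
])

```text
clock: 36.8
position: [0.4742, -0.1861, 0.0749]
ee_rot: [0.268, 3.13, -0.0]
force: [-0.4, -0.5, -0.9]
width: 0.304
gripper_force: 15.0
```

Request:
send_rows([
  [3.1, [0, 0, 0], [0, 0, 0]],
  [3.4, [0, 0, 0], [0, 0, 0]],
  [4.5, [0, 0, 0], [0, 0, 0]],
  [6, [0, 0, 0], [0, 0, 0]],
  [9.18, [0, 0, 0], [0, 0, 0]],
])

```text
clock: 37.3
position: [0.4742, -0.1861, 0.0747]
ee_rot: [0.268, 3.13, 0.0]
force: [0.1, 0.0, 0.4]
width: 0.58
gripper_force: 0.0
```

Request:
send_rows([
  [9.18, [0, 0, 0], [0, 0, 0]],
  [9.18, [0, 0, 0], [0, 0, 0]],
  [9.18, [0, 0, -3], [0, 0, 0]],
  [9.18, [0, 0, -4], [0, 0, 0]],
  [9.18, [0, 0, -4], [0, 0, 0]],
])

```text
clock: 37.8
position: [0.4736, -0.1858, 0.1857]
ee_rot: [-0.268, -3.129, -0.001]
force: [0.2, -0.5, -0.8]
width: 0.986
gripper_force: 0.0
```

Request:
send_rows([
  [9.18, [0, 0, -4], [0, 0, 0]],
  [9.18, [0, 0, 0], [0, 0, 0]],
  [9.18, [0, 0, 0], [0, 0, 0]],
  [9.18, [0, 0, 0], [0, 0, 0]],
])

```text
clock: 38.2
position: [0.4734, -0.1859, 0.2237]
ee_rot: [-0.268, -3.128, -0.001]
force: [-0.5, -0.2, -0.7]
width: 1.001
gripper_force: 0.0
```

Run:
```python
from h import *
a=arm.get_image('side')[250:370,250:410];a0=cv2.imread('pics/side0.png')[250:370,250:410,::-1];b=arm.get_image('side')[140:380,200:520]
cv2.imwrite('pics/end.png',np.vstack([np.hstack([cv2.resize(a0,(400,300)),cv2.resize(a,(400,300))]),np.hstack([cv2.resize(b,(400,300)),cv2.resize(arm.get_image('wrist'),(400,300))])])[:,:,::-1])
print(arm.observe()['position'],arm.observe()['width'])
```

```text
[ 0.473466   -0.18585079  0.22345021] 1.004478101079848
```

View pics/end.png

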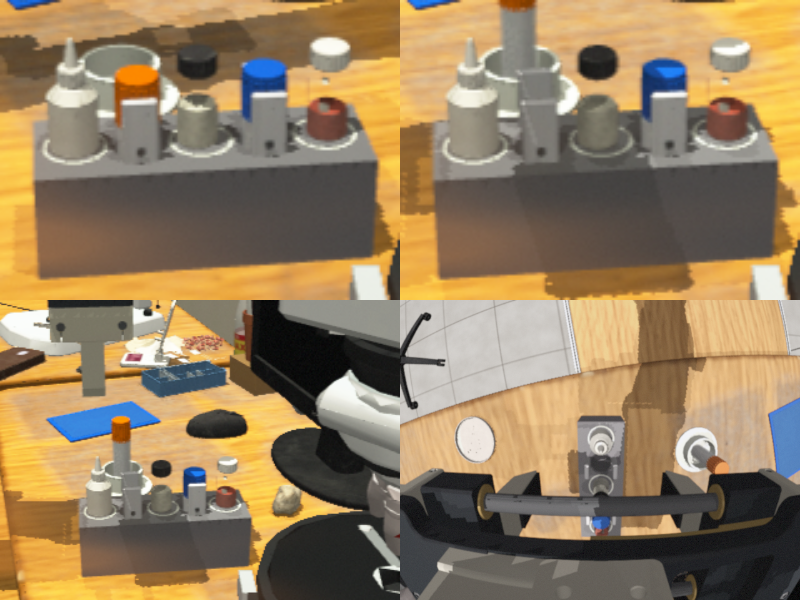

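The start and end crops match: dropper tip at (70,42) against (471,42), black cap at (197,61) against (597,61). The tube stands in the cup and everything is free of the robot, so I'm handing in.

```bash
python3 -c "
from cell import arm
print(arm.sign_off())"
```

```text
the job is handed in; nothing more can be done
None
```

I handed the job in at about 38 s: the orange-capped tube stands upright in the white cup, the dropper and clear vial are back on their rings, and the last pictures show the rest in place; the hand-in returned no verdict.

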